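# Slide a coated glass plate over the end of a lab shelf

## Task

A large white-coated glass plate lies loosely on the low steel shelf: with your fingertips against its bare glass edges, push it so that its long side lies flush against the shelf's rear lip and it sticks out about 4 cm past the shelf's open end, ready to be picked up by its edge later. Push it only: never lift the plate or touch its white coating, leave everything else where it stands, and finish with the hand clear.

Things in the scene. Friction and masses are not known exactly. Their poses are not given: they have to be found in the camera images.
- shelf: Fixed grey sheet-steel shelf, 200 deep (x) x 600 long (y); flat deck 80 mm above the bench. Origin at bench level under its centre; x points to the rear lip (away from the robot), y from the open end (robot's right) to the closed end, z up. A lip 4 mm thick, 25 mm high above the deck, runs along the rear (x = 96 to 100 mm) and the closed end (y = 296 to 300 mm); none at the front and open end.
- shelf_corner (a point): Point on the shelf's deck surface (80 mm above the bench) at the open end: on the end edge of the deck (shelf y = -300 mm) and on the inner face of the rear lip (shelf x = +96 mm). Same axes as the shelf.
- plate: Loose glass plate, 100 wide (x) x 200 long (y) x 4 mm, about 0.23 kg, flat on the deck, up to 0.2 rad askew and a few cm off the rear lip, wholly on the deck. Slides when pushed with 1 to 4 N. Origin at the centre of its underside; +x side faces the rear lip, -y end the shelf's open end. When flush, its origin is 50 mm in front of the lip's inner face.
- plate_lead (a point): Middle of the plate's short edge nearest the shelf's open end, at the underside of the plate (plate y = -100 mm).
- plate_rear (a point): Middle of the plate's other short edge, at the underside of the plate (plate y = +100 mm); at the start there are at least 85 mm of bare deck between this edge and the things at the closed end.
- coating: White silica coating fixed on the plate's top, 80 x 180 x 1.5 mm, its top 5.5 mm above the plate's underside; a bare glass margin 10 mm wide surrounds it. Not to be touched. Origin at the centre of the plate's underside.
- shelf_flask: Bystander: small amber volumetric flask with a white stopper, 59 mm in diameter, 173 mm tall, on the deck near the closed end. Origin at the centre of its base.
- shelf_bottle: Bystander: amber bottle, 62 mm in diameter, 130 mm tall, on the deck near the closed end. Origin at the centre of its base.
- vial: Bystander: glass vial with a white cap, 22 mm in diameter, 45 mm tall, on the front strip of the deck close to the open end. Origin at the centre of its base.
- bench_flask: Bystander: larger amber volumetric flask, 71 mm in diameter, 209 mm tall, on the bench. Origin at the centre of its base.
- beaker: Bystander: glass beaker, 68 mm in diameter, 90 mm tall, on the bench. Origin at the centre of its base.
- wash_bottle: Bystander: white wash bottle with a red cap and bent spout, 70 mm in diameter, 208 mm tall, on the bench. Origin at the centre of its base.
- tweezers: Bystander: steel tweezers 140 mm long lying on the bench, 10 mm high. Origin at the centre.
- small_plate: Bystander: small coated glass plate, 50 x 100 x 5 mm, lying on the bench. Origin at the centre of its underside.
There are look-alikes about, which are no part of the job. Leave any blue look-alike of the plate alone.

How it is judged:
By the outcome, as a careful person would: the job done as asked, in the order asked, and still so for the second after the job is handed in, with the robot touching nothing.
It also fails if it takes over 70 s, if anything falls off the work surface, if the arm or the gripper's body presses on something with over 40 N, if the wrist force passes 120 N, or if a joint passes its speed limit or range.

## Robot

A 6-joint arm with a two-finger parallel gripper is mounted at the origin on the work surface. World frame = base frame: x ahead of the robot, y to its left, z up, the work surface at z = 0. Lengths are in mm, angles in rad, forces in N, time in s.
With the tool pointing down it reaches from about 275 to 750 mm from the base axis. Payload 10.2 kg.
Tool frame: the origin (TCP) lies midway between the tips of the shut fingers; the grasp point (between the pads) lies 19 mm behind it; z points along the fingers, y is the line along which they close (so a half turn about z gives the same grasp; the last joint's range is limited). The gripper opens to 85 mm and grips with 20 to 120 N. Pads are 22 mm wide; open, the fingers measure 114 mm over their backs; the gripper's body (76 mm by 85 mm) begins 54 mm behind the grasp point. The pads swing forward as they close: fully open they stand 13 mm farther back than shut.
Start: joints at [1.1, 0.313, 1.498, -0, 1.331, -0.223], TCP at [128.78, 508.966, 231.294] pointing down, gripper open.
Joint ranges: [-2.94, 2.94], [-0.97, 2.17], [0.19, 2.56], [-1.23, 4.37], [0.02, 3.11], [-2.88, 2.88]. Speed limits (rad/s): [2.39, 2.39, 3.01, 3.14, 3.14, 3.14].

## Interface

Orientations are given as a unit quaternion [w, x, y, z].
In Python, from rig import ctrl gives the robot as it stands.
- The arm moves only by the tool send_rows, never from a script. Its argument "targets" is a list of rows, each a list of 7 numbers: the closure, from -1 (fully open) to 1 (shut), so that 0 is half open, then the shift along the tool's x, y, z in m, then the turn, a rotation vector about the tool's x, y, z in rad. In form: [[claw, dx, dy, dz, ax, ay, az], ...]. A call has exactly 10 rows; each row shifts and turns the commanded pose from where the row before left it, along the tool's axes as they then stand; what a row does not reach is not made up. A row lasts 1/8 s, in which the tool goes at most 62.5 mm and 10.7 degrees, less where a joint would pass 70% of its speed; a pose out of reach is approached as far as the arm can. A call with a gripper value outside its range is refused whole. The fingers move at their own pace and stop on an object; "squeeze" is the grip in N (left out, the last holds). Time passes only in rows, so rows that do not move let the fingers close, or fill a call up. It gives the time, the measured TCP pose, the force, the opening and the grip force at its end, in the units of the state.
- ctrl.sense(): the state, without advancing time (a new reading comes with each control period).
- ctrl.capture(name): name is "scene" or "top" or "wrist"; returns a dict with "img" (420x560x3 uint8, red, green, blue), "camera_matrix" (3x3 intrinsics, pixels), "R" (3x3) and "t" (3): a world point X has camera coordinates R X + t. Camera axes: x right, y down, z forward; pixel columns grow to the right and rows downward; lengths in mm; the calibration is good to about 2 mm. A picture is of the moment at which its call begins. There is no depth.
- ctrl.finish_job(): hands the job in; it is judged then, once.
Trained networks look in a picture, given as the dict that the camera call returned (one of the last four; its "shot" number tells which), for a name from the list of things; names that differ only in an ending like _2 or _b are one class to them, and where a whole thing is asked for, a point or a joint stands for the part that bears it (a point fixed in the world has none). Each returns a list of dicts, best first, with "score" (0 to 1); they miss things now and then, are a little off and sometimes report something else, mostly with a low value. They report only what shows in the picture. A call takes as long as a camera call. They do not tell look-alikes from the thing itself.
- ctrl.boxes_of(query, picture): "extent" ([left, top, width, height] in pixels, round what is visible of it).
- ctrl.landmark_of(query, picture): "point" ([column, row] in pixels: a listed point, or the origin of a listed thing).
The state is a dict: "time_s": time; "joints": joint angles; "dq": joint speeds; "tau": joint torques, N m; "eef_pos": TCP position; "ee_rot": TCP orientation; "force": force on the tool from outside, world axes, zero at the start; "wrist_torque": the same for the moment, N m; "grip_width": opening from 0.0 (shut) to 1.0 (fully open); "grip_force": force on a finger pad.
Only numpy, scipy, OpenCV 4.12 (cv2) and the standard library are available. Lean on these libraries where they do the work, as an engineer would, in place of code of your own. Each camera call takes 0.05 s, during which the arm holds its last target. There are 200 camera calls.

## Working session

There is one attempt and no reset: what is moved stays moved. The work goes in short steps, Python scripts to look and compute and a tool call to move; the robot and the scene stay as the last step left them, time stands still between calls to the robot, and variables do not carry over. Pictures are saved under pics/ and viewed, at most 11 in all, crops included, and the job is handed in when it is done.

Besides the shell and the picture viewer there is one more tool, called after "Call:" by a JSON object that holds its "op" and its "data", one argument or row to a line. send_rows: Moves the arm, as the interface text tells. Its arguments: {"type":"object","properties":{"targets":{"type":"array"},"squeeze":{"type":"number"}},"required":["targets"]}

```bash
mkdir -p pics; cat > h.py <<'E'
from rig import ctrl
import numpy as np, cv2
def ray(p,px,z):
    K,R,t=map(np.array,(p["camera_matrix"],p["R"],p["t"]))
    d=R.T@np.linalg.solve(K,[px[0],px[1],1.]); c=-R.T@t
    return (c+d*(z-c[2])/d[2]).round(1)
def proj(p,X):
    K,R,t=map(np.array,(p["camera_matrix"],p["R"],p["t"]))
    q=K@(R@np.array(X,float)+t); return (q[:2]/q[2]).round(1)
def save(p,n): cv2.imwrite(f"pics/{n}.png",np.ascontiguousarray(p["img"][:,:,::-1]))
E
python3 - <<'E'
from h import *
s=ctrl.sense(); print(s["eef_pos"],s["ee_rot"],s["force"],s["grip_width"])
for c in("top","scene"):
    p=ctrl.capture(c); save(p,c+"0")
    for n,z in dict(shelf=0,shelf_corner=80,plate=80,plate_lead=80,plate_rear=80,shelf_flask=80,shelf_bottle=80,vial=80,bench_flask=0,beaker=0,wash_bottle=0).items():
        for d in ctrl.landmark_of(n,p)[:2]: print(c,n,round(d["score"],2),np.round(d["point"]),ray(p,d["point"],z))
E
```

```text
[128.67349645 508.73481738 230.74594296] [-2.07572923e-04  1.23590225e-01  9.92333144e-01 -5.86179632e-04] [-0.88604771  0.11482875  0.21262069] 0.9982809651845952
top shelf 0.88 [262. 193.] [546.8  49.6   0. ]
top shelf_corner 0.67 [352. 167.] [ 620.5 -254.6   80. ]
top plate 0.87 [377. 298.] [ 191.8 -323.4   80. ]
top plate 0.85 [266. 187.] [556.7  32.2  80. ]
top plate_lead 0.97 [295. 182.] [574.1 -63.6  80. ]
top plate_lead 0.87 [388. 330.] [  88.5 -357.8   80. ]
top plate_rear 0.78 [360. 276.] [ 263.9 -272.1   80. ]
top plate_rear 0.66 [237. 191.] [545.  127.3  80. ]
top shelf_flask 0.56 [189. 171.] [612.4 285.1  80. ]
top shelf_flask 0.22 [261. 190.] [545.6  47.7  80. ]
top shelf_bottle 0.82 [180. 199.] [519.4 315.9  80. ]
top vial 0.42 [348. 214.] [ 465.2 -236.5   80. ]
top bench_flask 0.57 [156. 259.] [324.2 412.9   0. ]
top beaker 0.93 [384. 240.] [ 379.7 -373.3    0. ]
top wash_bottle 0.91 [401. 192.] [ 545.3 -436.8    0. ]
scene shelf 0.96 [270. 273.] [539.6  50.1   0. ]
scene shelf 0.71 [442. 304.] [330.  410.4   0. ]
scene shelf_corner 0.61 [159. 213.] [ 641.7 -245.1   80. ]
scene plate 0.75 [258. 151.] [ 266.4 -256.4   80. ]
scene plate 0.67 [257. 251.] [561.4  28.9  80. ]
scene plate_lead 0.96 [228. 232.] [566.3 -67.6  80. ]
scene plate_lead 0.79 [267. 133.] [ 179.9 -302.7   80. ]
scene plate_rear 0.63 [258. 168.] [ 327.6 -198.9   80. ]
scene shelf_flask 0.57 [338. 336.] [615.7 310.7  80. ]
scene shelf_bottle 0.74 [365. 306.] [517.5 307.9  80. ]
scene vial 0.49 [159. 211.] [ 636.7 -252.5   80. ]
scene vial 0.41 [219. 184.] [ 454.  -223.5   80. ]
scene bench_flask 0.56 [442. 306.] [336.3 413.8   0. ]
scene bench_flask 0.17 [270. 274.] [543.   51.6   0. ]
scene beaker 0.74 [211. 172.] [ 369.1 -362.5    0. ]
scene wash_bottle 0.56 [151. 186.] [ 539.8 -440.4    0. ]
```

```bash
python3 -c "
import cv2
a=cv2.imread('pics/top0.png');b=cv2.imread('pics/scene0.png')
print(a.shape)"
```

```text
(420, 560, 3)
```

View pics/top0.png

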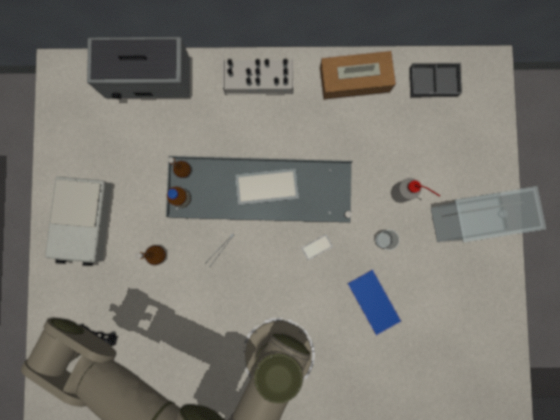

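View pics/scene0.png

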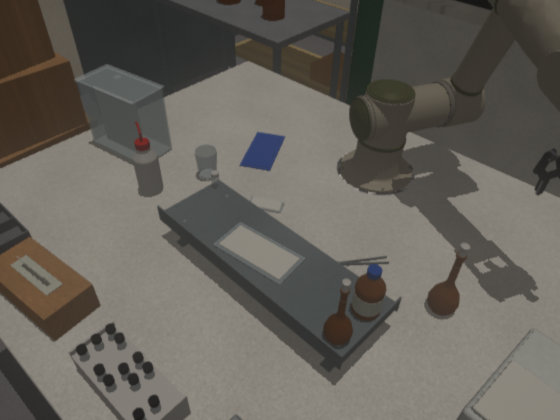

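The top view shows the shelf from (170,158) to (352,222), with the white plate at (266,187). The blue look-alike is at (374,300) and the vial at (348,214). The scene view agrees: plate at (258,251), flask and bottle at the closed end. I'll go above the plate for a closer look.

Call:
{"op": "send_rows", "data": {
  "targets": [
    [-1, 0, 0, -0.045, 0, 0, 0],
    [-1, 0, 0, -0.045, 0, 0, 0],
    [-1, -0.03, -0.025, 0, 0, 0, 0],
    [-1, -0.03, -0.025, 0, 0, 0, 0],
    [-1, -0.03, -0.025, 0, 0, 0, 0],
    [-1, -0.03, -0.025, 0, 0, 0, 0],
    [-1, -0.03, -0.025, 0, 0, 0, 0],
    [-1, -0.03, -0.025, 0, 0, 0, 0],
    [-1, -0.03, -0.025, 0, 0, 0, 0],
    [-1, -0.03, -0.025, 0, 0, 0, 0]
  ]
}}

```text
time_s: 2.45
eef_pos: [313.0, 255.1, 321.4]
ee_rot: [0.0, 0.124, 0.992, 0.0]
force: [-0.1, -0.4, 0.3]
grip_width: 1.0
grip_force: 0.0
```

Call:
{"op": "send_rows", "data": {
  "targets": [
    [0, -0.027, -0.022, 0, 0, 0, 0],
    [0, -0.027, -0.022, 0, 0, 0, 0],
    [0, -0.027, -0.022, 0, 0, 0, 0],
    [0, -0.027, -0.022, 0, 0, 0, 0],
    [0, -0.027, -0.022, 0, 0, 0, 0],
    [0, -0.027, -0.022, 0, 0, 0, 0],
    [0, -0.027, -0.022, 0, 0, 0, 0],
    [0, -0.027, -0.022, 0, 0, 0, 0],
    [0, 0, 0, 0, 0, 0, -0.124],
    [0, 0, 0, 0, 0, 0, -0.124]
  ]
}}

```text
time_s: 3.7
eef_pos: [478.8, 32.2, 321.1]
ee_rot: [-0.0, -0.002, 1.0, 0.0]
force: [-0.6, -0.1, -0.2]
grip_width: 0.497
grip_force: 0.0
```

```bash
python3 - <<'E'
from h import *
s=ctrl.sense(); print(s["time_s"],s["eef_pos"],s["ee_rot"],s["force"],s["grip_width"],s["joints"])
p=ctrl.capture("wrist"); save(p,"w1"); R=np.array(p["R"]);print("cam",-R.T@p["t"])
for n in("shelf_corner","plate","plate_lead","plate_rear","shelf_flask","shelf_bottle","vial"):
    for d in ctrl.landmark_of(n,p)[:1]: print(n,round(d["score"],2),np.round(d["point"]),ray(p,d["point"],80))
m=cv2.inRange(p["img"],(150,150,140),(255,255,255))
n,l,st,_=cv2.connectedComponentsWithStats(m)
for i in range(1,n):
    if st[i,4]>3000:
        r=cv2.minAreaRect(np.argwhere(l==i)[:,::-1].astype(np.float32)); print(st[i],[ray(p,c,85.5) for c in cv2.boxPoints(r)])
E
```

```text
3.7 [478.76970469  32.22672718 321.13506497] [-1.77078962e-04 -1.74074935e-03  9.99998468e-01  4.99898133e-05] [-0.58145094 -0.10300537 -0.20740519] 0.4969384145446882 [-1.77612803e-01  1.61265096e-01  1.45763864e+00  3.52365392e-05
  1.52305523e+00 -1.75189232e+00]
cam [410.47843179  31.79973378 463.22293298]
plate 0.69 [279. 238.] [555.   30.1  80. ]
plate_lead 0.56 [199. 248.] [568.5 -64.9  80. ]
plate_rear 0.8 [362. 236.] [551.9 129.6  80. ]
shelf_flask 0.62 [503. 288.] [619.5 308.9  80. ]
shelf_bottle 0.74 [520. 214.] [524.6 311.8  80. ]
vial 0.69 [ 49. 160.] [ 464.1 -226.9   80. ]
[    0     0   257   377 45181] [array([ 749.8, -338. ,   85.5]), array([ 307. , -243. ,   85.5]), array([305.7,   7.2,  85.5]), array([748. ,   0.9,  85.5])]
[  320     0   240   158 34556] [array([305.4,  69.8,  85.5]), array([304.3, 303.4,  85.5]), array([457.2, 337.5,  85.5]), array([458.5,  75.3,  85.5])]
[ 191  195  176   90 9392] [array([519.7, -70.9,  85.5]), array([499.4, 125.9,  85.5]), array([597.7, 141.9,  85.5]), array([620.9, -68.3,  85.5])]
[ 218  317  126   50 5205] [array([729.4, -49.4,  85.5]), array([658.3, -44.1,  85.5]), array([663.8, 113. ,  85.5]), array([735.4, 114.7,  85.5])]
```

View pics/w1.png

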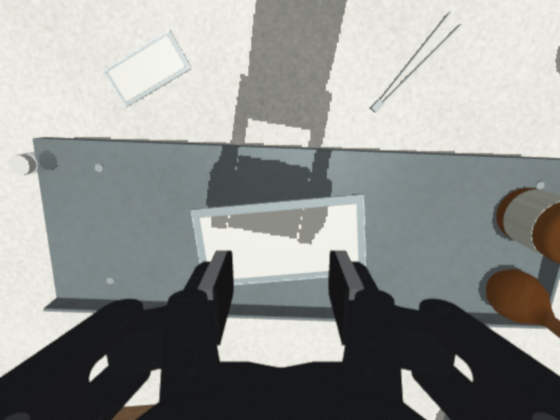

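The wrist view shows the plate's corners at about (192,210), (363,194), (365,273) and (207,286). The deck's front-right corner is at (36,138), the lip runs along the bottom from (57,298), and the vial is at (25,163).

```bash
python3 - <<'E'
from h import *
p=ctrl.capture("wrist")
for n,q,z in(("frontR",(36,138),80),("front",(520,156),80),("lipR base",(57,298),80),("plate FL",(192,210),84),("FR",(363,194),84),("RR",(365,273),84),("RL",(207,286),84)): print(n,ray(p,q,z))
g=cv2.cvtColor(p["img"],cv2.COLOR_RGB2GRAY)
for u in (80,110,150,180,430): # vertical profiles: deck front and lip
    print(u,g[128:162,u].tolist(),g[285:325,u].tolist())
E
python3 - <<'E'
import cv2
a=cv2.imread('pics/w1.png')[120:330,20:220]
cv2.imwrite('pics/c1.png',cv2.resize(a,None,fx=2.8,fy=2.8,interpolation=2))
E
```

```text
frontR [ 438.7 -236.    80. ]
front [458.1 298.9  80. ]
lipR base [ 635.6 -247.3   80. ]
plate FL [519.7 -69.3  84. ]
FR [500.7 126.1  84. ]
RR [599.  134.9  84. ]
RL [616.7 -57.6  84. ]
80 [234, 233, 233, 233, 235, 237, 239, 240, 237, 219, 155, 106, 95, 115, 128, 130, 131, 132, 132, 131, 133, 133, 133, 133, 133, 132, 132, 132, 132, 132, 132, 130, 130, 130] [130, 130, 132, 131, 132, 133, 132, 133, 133, 133, 132, 133, 130, 114, 85, 71, 70, 71, 70, 70, 70, 69, 70, 72, 79, 102, 126, 147, 183, 220, 228, 230, 231, 233, 233, 228, 208, 154, 89, 41]
110 [228, 230, 232, 232, 232, 232, 233, 234, 231, 218, 172, 129, 99, 89, 110, 128, 135, 135, 135, 135, 135, 135, 134, 133, 133, 132, 133, 131, 131, 130, 130, 131, 131, 132] [143, 134, 131, 131, 130, 132, 131, 131, 129, 130, 130, 130, 130, 128, 117, 90, 71, 58, 39, 26, 25, 24, 26, 23, 23, 22, 26, 24, 23, 23, 22, 24, 24, 24, 25, 24, 22, 23, 22, 26]
150 [230, 230, 230, 228, 226, 226, 228, 230, 233, 232, 231, 228, 207, 145, 90, 98, 127, 135, 136, 134, 133, 134, 135, 135, 135, 134, 133, 132, 133, 132, 132, 131, 132, 131] [132, 132, 133, 133, 132, 132, 132, 132, 133, 132, 131, 130, 130, 130, 129, 119, 98, 74, 70, 69, 69, 66, 65, 54, 36, 22, 23, 24, 24, 22, 24, 24, 25, 24, 26, 25, 23, 24, 25, 24]
180 [235, 235, 236, 234, 232, 230, 229, 232, 234, 233, 231, 226, 206, 152, 115, 88, 97, 125, 132, 132, 133, 134, 135, 134, 133, 134, 134, 134, 134, 134, 134, 135, 134, 134] [133, 134, 133, 131, 119, 88, 45, 27, 25, 25, 25, 26, 27, 25, 24, 25, 23, 22, 25, 25, 24, 23, 23, 24, 24, 24, 24, 24, 23, 24, 23, 24, 25, 25, 23, 25, 25, 25, 26, 23]
430 [229, 231, 232, 232, 232, 232, 232, 233, 233, 234, 234, 231, 227, 224, 225, 229, 231, 231, 233, 236, 237, 234, 215, 149, 98, 100, 125, 134, 134, 133, 135, 134, 134, 134] [135, 135, 134, 135, 134, 133, 133, 134, 133, 133, 133, 131, 121, 93, 51, 27, 25, 24, 23, 24, 24, 25, 24, 23, 24, 24, 24, 25, 24, 24, 26, 23, 26, 23, 23, 22, 24, 24, 23, 25]
```

View pics/c1.png

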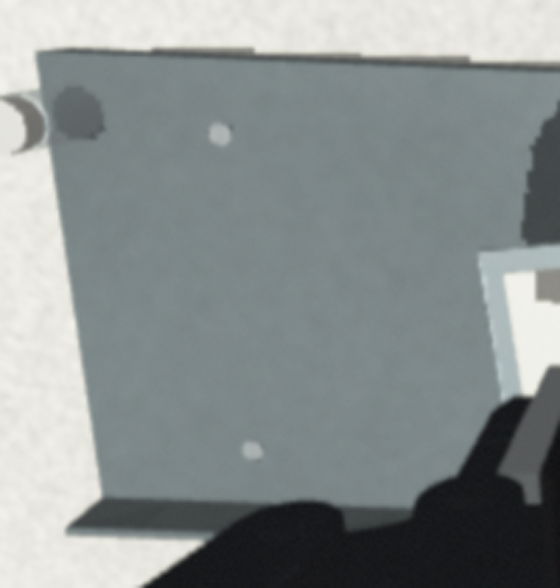

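Measurements: lip line x ≈ 636 + 0.04(y+246), shelf yaw ≈ -0.04, plate yaw ≈ +0.095. The gap to the lip is about 27 to 52 mm. Next I descend in front of the long side with the fingers half open and aligned to the shelf.

Call:
{"op": "send_rows", "data": {
  "targets": [
    [0, 0.002, 0, 0.045, 0, 0, 0.036],
    [0, 0, 0, 0.045, 0, 0, 0],
    [0, 0, 0, 0.045, 0, 0, 0],
    [0, 0, 0, 0.045, 0, 0, 0],
    [0, 0, 0, 0.035, 0, 0, 0],
    [0, 0, 0, 0.012, 0, 0, 0],
    [0, 0, 0, 0.004, 0, 0, 0],
    [0, 0, 0, 0.002, 0, 0, 0],
    [0, 0, 0, 0, 0, 0, 0],
    [0, 0, 0, 0, 0, 0, 0]
  ]
}}

```text
time_s: 5.4
eef_pos: [476.9, 32.6, 88.9]
ee_rot: [0.001, 0.018, 1.0, -0.0]
force: [-0.7, 0.3, 0.3]
grip_width: 0.501
grip_force: 0.0
```

Call:
{"op": "send_rows", "data": {
  "targets": [
    [0, 0, 0, 0.001, 0, 0, 0],
    [0, 0, 0, 0.001, 0, 0, 0],
    [0, 0, 0, 0.001, 0, 0, 0],
    [0, 0, 0, 0.001, 0, 0, 0],
    [0, 0, 0, 0.001, 0, 0, 0],
    [0, 0, 0, 0.001, 0, 0, 0],
    [0, 0, 0, 0, 0, 0, 0],
    [0, 0, 0, 0, 0, 0, 0],
    [0, 0, 0, 0, 0, 0, 0],
    [0, 0, 0, 0, 0, 0, 0]
  ]
}}

```text
time_s: 6.65
eef_pos: [476.6, 32.6, 82.3]
ee_rot: [0.0, 0.018, 1.0, 0.0]
force: [0.6, -0.2, 0.4]
grip_width: 0.5
grip_force: 0.0
```

Call:
{"op": "send_rows", "data": {
  "targets": [
    [0, 0, 0, 0.001, 0, 0, 0],
    [0, 0, 0, 0, 0, 0, 0],
    [0, 0, 0, 0.001, 0, 0, 0],
    [0, 0, 0, 0, 0, 0, 0],
    [0, 0, 0, 0.001, 0, 0, 0],
    [0, 0, 0, 0, 0, 0, 0],
    [0, 0, 0, 0, 0, 0, 0],
    [0, 0, 0, 0, 0, 0, 0],
    [0, 0, 0, 0, 0, 0, 0],
    [0, 0, 0, 0, 0, 0, 0]
  ]
}}

```text
time_s: 7.9
eef_pos: [476.6, 32.6, 79.3]
ee_rot: [0.0, 0.018, 1.0, 0.0]
force: [0.4, 0.3, -0.9]
grip_width: 0.5
grip_force: 0.0
```

```bash
python3 - <<'E'
from h import *
s=ctrl.sense(); print(s["time_s"],s["eef_pos"],s["force"])
p=ctrl.capture("wrist"); save(p,"w2")
E
```

```text
7.9 [476.6468475   32.6060163   79.29668777] [ 0.36808     0.3421541  -0.89063146]
```

View pics/w2.png

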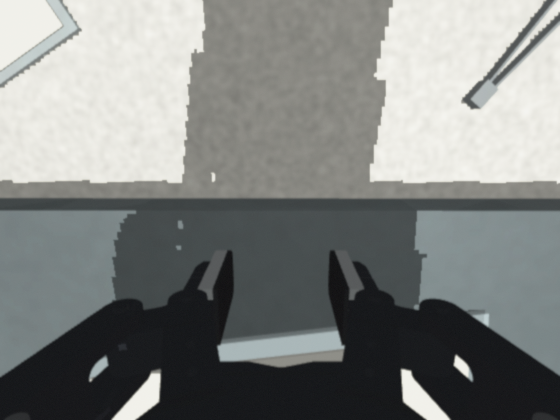

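The wrist view shows the deck's front edge level at row 203, so the yaw is right. The tips are about 25 mm in front of the glass edge at row 340. I'll keep feeling for the deck.

Call:
{"op": "send_rows", "data": {
  "targets": [
    [0, 0, 0, 0.001, 0, 0, 0],
    [0, 0, 0, 0, 0, 0, 0],
    [0, 0, 0, 0.001, 0, 0, 0],
    [0, 0, 0, 0, 0, 0, 0],
    [0, 0, 0, 0, 0, 0, 0],
    [0, 0, 0, 0, 0, 0, 0],
    [0, 0, 0, 0, 0, 0, 0],
    [0, 0, 0, 0, 0, 0, 0],
    [0, 0, 0, 0, 0, 0, 0],
    [0, 0, 0, 0, 0, 0, 0]
  ]
}}

```text
time_s: 9.2
eef_pos: [476.7, 32.6, 78.1]
ee_rot: [0.0, 0.018, 1.0, -0.0]
force: [-4.5, 0.3, 10.5]
grip_width: 0.501
grip_force: 5.5
```

Call:
{"op": "send_rows", "data": {
  "targets": [
    [0, 0, 0, 0.001, 0, 0, 0],
    [0, 0, 0, 0, 0, 0, 0],
    [0, 0, 0, 0, 0, 0, 0],
    [0, 0, 0, 0, 0, 0, 0],
    [0, 0, 0, 0, 0, 0, 0],
    [0, 0, 0, 0, 0, 0, 0],
    [0, 0, 0, 0, 0, 0, 0],
    [0, 0, 0, 0, 0, 0, 0],
    [0, 0, 0, 0, 0, 0, 0],
    [0, 0, 0, 0, 0, 0, 0]
  ]
}}

```text
time_s: 10.45
eef_pos: [476.7, 32.6, 78.1]
ee_rot: [0.0, 0.018, 1.0, -0.0]
force: [-8.9, 0.0, 23.5]
grip_width: 0.5
grip_force: 11.5
```

Deck contact is at TCP z 78.1. I'll raise to about 79.7 and push toward the lip.

Call:
{"op": "send_rows", "data": {
  "targets": [
    [0, 0, 0, -0.0034, 0, 0, 0],
    [0, -0.006, 0, 0, 0, 0, 0],
    [0, -0.006, 0, 0, 0, 0, 0],
    [0, -0.006, 0, 0, 0, 0, 0],
    [0, -0.006, 0, 0, 0, 0, 0],
    [0, -0.006, 0, 0, 0, 0, 0],
    [0, -0.006, 0, 0, 0, 0, 0],
    [0, -0.006, 0, 0, 0, 0, 0],
    [0, -0.006, 0, 0, 0, 0, 0],
    [0, -0.003, 0, 0, 0, 0, 0]
  ]
}}

```text
time_s: 11.7
eef_pos: [528.0, 30.7, 79.7]
ee_rot: [0.0, 0.018, 1.0, -0.0]
force: [-2.1, 1.4, -0.2]
grip_width: 0.499
grip_force: 0.9
```

```bash
python3 - <<'E'
from h import *
s=ctrl.sense(); print(s["time_s"],s["eef_pos"],s["force"])
for c in("wrist","top","scene"):
    p=ctrl.capture(c); save(p,c+"3")
    for n in("plate_lead","plate_rear","plate"):
        for d in ctrl.landmark_of(n,p)[:2]: print(c,n,round(d["score"],2),np.round(d["point"]),ray(p,d["point"],80))
a=cv2.imread("pics/scene3.png")[170:350,140:410]; cv2.imwrite("pics/c3.png",cv2.resize(a,None,fx=2.9,fy=2.9))
E
```

```text
11.7 [527.96421588  30.73909767  79.66812866] [-2.13986146  1.43220406 -0.19042264]
wrist plate_rear 0.69 [473. 378.] [590.5 124.4  80. ]
wrist plate 0.82 [277. 379.] [587.9  26.9  80. ]
top plate_lead 0.93 [300. 176.] [592.6 -80.1  80. ]
top plate_lead 0.57 [388. 326.] [ 100.5 -355.3   80. ]
top plate_rear 0.93 [240. 176.] [594.5 117.3  80. ]
top plate_rear 0.89 [362. 280.] [ 251.3 -276.    80. ]
top plate 0.93 [378. 300.] [ 184.4 -325.8   80. ]
top plate 0.91 [270. 177.] [588.6  20.   80. ]
scene plate_lead 0.91 [221. 238.] [593.3 -64.9  80. ]
scene plate_rear 0.82 [279. 280.] [591.1 124.4  80. ]
scene plate 0.96 [252. 255.] [580.1  29.2  80. ]
```

View pics/c3.png

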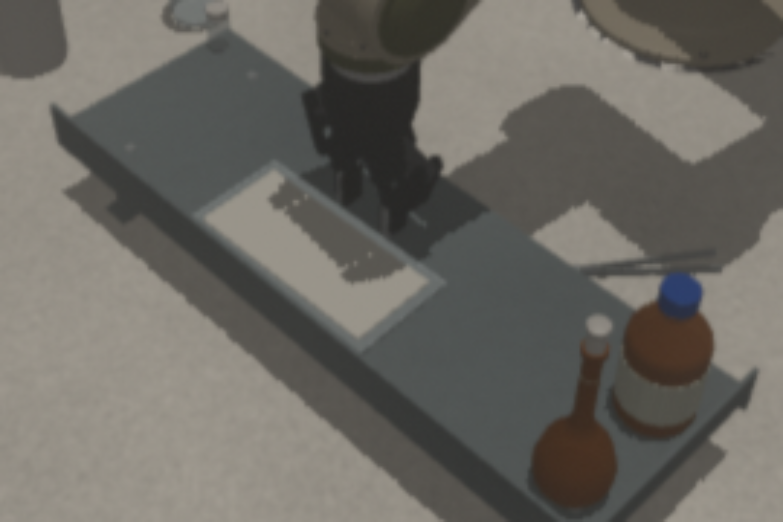

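The crop shows the plate parallel to the lip and nearly touching it. I'll push the last few mm until the force rises.

Call:
{"op": "send_rows", "data": {
  "targets": [
    [0, -0.001, 0, 0, 0, 0, 0],
    [0, -0.001, 0, 0, 0, 0, 0],
    [0, -0.001, 0, 0, 0, 0, 0],
    [0, -0.001, 0, 0, 0, 0, 0],
    [0, -0.001, 0, 0, 0, 0, 0],
    [0, -0.001, 0, 0, 0, 0, 0],
    [0, 0, 0, 0, 0, 0, 0],
    [0, 0, 0, 0, 0, 0, 0],
    [0, 0, 0, 0, 0, 0, 0],
    [0, 0, 0, 0, 0, 0, 0]
  ]
}}

```text
time_s: 13.55
eef_pos: [533.7, 30.5, 79.8]
ee_rot: [0.0, 0.018, 1.0, -0.0]
force: [-0.7, 0.5, -0.6]
grip_width: 0.499
grip_force: 0.3
```

Call:
{"op": "send_rows", "data": {
  "targets": [
    [0, -0.001, 0, 0, 0, 0, 0],
    [0, -0.001, 0, 0, 0, 0, 0],
    [0, 0, 0, 0, 0, 0, 0],
    [0, 0, 0, 0, 0, 0, 0],
    [0, 0, 0, 0, 0, 0, 0],
    [0, 0, 0, 0, 0, 0, 0],
    [0, 0, 0, 0, 0, 0, 0],
    [0, 0, 0, 0, 0, 0, 0],
    [0, 0, 0, 0, 0, 0, 0],
    [0, 0, 0, 0, 0, 0, 0]
  ]
}}

```text
time_s: 14.8
eef_pos: [535.4, 30.6, 79.6]
ee_rot: [-0.0, 0.018, 1.0, 0.0]
force: [-4.8, 1.6, 1.9]
grip_width: 0.499
grip_force: 2.3
```

Call:
{"op": "send_rows", "data": {
  "targets": [
    [0, -0.001, 0, 0, 0, 0, 0],
    [0, 0, 0, 0, 0, 0, 0],
    [0, -0.001, 0, 0, 0, 0, 0],
    [0, 0, 0, 0, 0, 0, 0],
    [0, 0, 0, 0, 0, 0, 0],
    [0, 0, 0, 0, 0, 0, 0],
    [0, 0, 0, 0, 0, 0, 0],
    [0, 0, 0, 0, 0, 0, 0],
    [0, 0, 0, 0, 0, 0, 0],
    [0, 0, 0, 0, 0, 0, 0]
  ]
}}

```text
time_s: 16.05
eef_pos: [535.7, 30.6, 79.4]
ee_rot: [-0.003, 0.018, 1.0, 0.0]
force: [-13.7, 0.9, 7.5]
grip_width: 0.503
grip_force: 7.4
```

The plate is flush against the lip, with the force rising to 13.7 N at x 535.5. Now I back off, raise, turn 90° and go behind the plate's rear edge.

Call:
{"op": "send_rows", "data": {
  "targets": [
    [0, 0.01, 0, 0, 0, 0, 0],
    [0, 0.01, 0, 0, 0, 0, 0],
    [0, 0.01, 0, 0, 0, 0, 0],
    [0, 0, 0, -0.03, 0, 0, 0],
    [0, 0, 0, -0.03, 0, 0, 0],
    [0, 0, 0, -0.03, 0, 0, 0],
    [0, 0, 0, -0.03, 0, 0, 0],
    [0, 0, 0, 0, 0, 0, 0.1745],
    [0, 0, 0, 0, 0, 0, 0.1745],
    [0, 0, 0, 0, 0, 0, 0.1745]
  ]
}}

```text
time_s: 17.3
eef_pos: [507.4, 31.5, 199.8]
ee_rot: [0.0, 0.279, 0.96, 0.0]
force: [-0.1, 0.5, 0.6]
grip_width: 0.497
grip_force: 0.0
```

Call:
{"op": "send_rows", "data": {
  "targets": [
    [0, 0, 0, 0, 0, 0, 0.1745],
    [0, 0, 0, 0, 0, 0, 0.1745],
    [0, 0, 0, 0, 0, 0, 0.1745],
    [0, 0, 0, 0, 0, 0, 0.1745],
    [0, 0, 0, 0, 0, 0, 0.1745],
    [0, 0, 0, 0, 0, 0, 0.1745],
    [0, 0.034, 0.021, 0, 0, 0, 0],
    [0, 0.034, 0.021, 0, 0, 0, 0],
    [0, 0.034, 0.021, 0, 0, 0, 0],
    [0, 0.034, 0.021, 0, 0, 0, 0]
  ]
}}

```text
time_s: 18.55
eef_pos: [596.9, 165.4, 199.8]
ee_rot: [0.0, 0.72, 0.694, 0.0]
force: [0.0, -0.2, 0.7]
grip_width: 0.501
grip_force: 0.0
```

```bash
python3 - <<'E'
from h import *
s=ctrl.sense(); print(s["time_s"],s["eef_pos"],s["ee_rot"],s["force"],s["joints"])
p=ctrl.capture("wrist"); save(p,"w4"); R=np.array(p["R"]);print("cam",-R.T@p["t"])
for n in("plate_lead","plate_rear","plate","shelf_corner"):
    for d in ctrl.landmark_of(n,p)[:1]: print(n,round(d["score"],2),np.round(d["point"]),ray(p,d["point"],80))
E
```

```text
18.55 [596.87109891 165.43118392 199.80209234] [2.66436299e-04 7.19592226e-01 6.94396781e-01 2.60223602e-04] [ 0.01358095 -0.24005748  0.72267489] [ 8.15197248e-02  5.45360629e-01  1.23655310e+00 -8.44971337e-05
  1.35893865e+00  1.17171091e-01]
cam [598.91044688 233.31232473 341.83315472]
plate_rear 0.89 [283. 251.] [597.5 122.5  80. ]
plate 0.73 [286. 353.] [596.6  23.8  80. ]
shelf_corner 0.53 [283. 350.] [594.2  27.6  80. ]
```

View pics/w4.png

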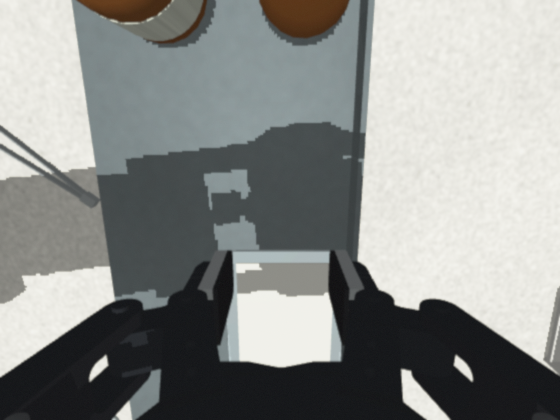

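The wrist view shows the plate's rear edge at row 250, about y 122.5, and the lip at column 350. The fingers clear both, and the flask and bottle are well behind. I'll descend and start the end push.

Call:
{"op": "send_rows", "data": {
  "targets": [
    [0, 0, 0, 0.036, 0, 0, 0],
    [0, 0, 0, 0.036, 0, 0, 0],
    [0, 0, 0, 0.036, 0, 0, 0],
    [0, 0, 0, 0.01, 0, 0, 0],
    [0, 0, 0, 0.002, 0, 0, 0],
    [0, -0.01, 0, 0, 0, 0, 0],
    [0, -0.01, 0, 0, 0, 0, 0],
    [0, -0.008, 0, 0, 0, 0, 0],
    [0, -0.007, 0, 0, 0, 0, 0],
    [0, -0.007, 0, 0, 0, 0, 0]
  ]
}}

```text
time_s: 20.05
eef_pos: [595.1, 122.3, 80.1]
ee_rot: [0.0, 0.72, 0.694, 0.0]
force: [0.2, 3.9, 3.2]
grip_width: 0.498
grip_force: 2.1
```

Call:
{"op": "send_rows", "data": {
  "targets": [
    [0, -0.007, 0, 0, 0, 0, 0],
    [0, -0.007, 0, 0, 0, 0, 0],
    [0, -0.007, 0, 0, 0, 0, 0],
    [0, -0.007, 0, 0, 0, 0, 0],
    [0, -0.007, 0, 0, 0, 0, 0],
    [0, -0.007, 0, 0, 0, 0, 0],
    [0, -0.007, 0, 0, 0, 0, 0],
    [0, -0.007, 0, 0, 0, 0, 0],
    [0, -0.007, 0, 0, 0, 0, 0],
    [0, -0.007, 0, 0, 0, 0, 0]
  ]
}}

```text
time_s: 21.3
eef_pos: [592.5, 52.2, 80.0]
ee_rot: [0.0, 0.72, 0.694, 0.0]
force: [-0.3, 5.0, 5.7]
grip_width: 0.501
grip_force: 3.6
```

```bash
python3 - <<'E'
from h import *
s=ctrl.sense(); print(s["time_s"],s["eef_pos"],s["ee_rot"],s["force"])
for c in("top","scene"):
    p=ctrl.capture(c); save(p,c+"5")
    for n in("plate_lead","plate_rear","plate"):
        for d in ctrl.landmark_of(n,p)[:2]: print(c,n,round(d["score"],2),np.round(d["point"]),ray(p,d["point"],80))
a=cv2.imread("pics/scene5.png")[170:350,140:410]; cv2.imwrite("pics/c5.png",cv2.resize(a,None,fx=2.9,fy=2.9))
E
```

```text
21.3 [592.4796939   52.24410483  79.96575167] [5.43383913e-05 7.19510931e-01 6.94481072e-01 2.38849481e-04] [-0.29818982  5.01253795  5.73684769]
top plate_lead 0.9 [324. 178.] [ 586.2 -158.6   80. ]
top plate_lead 0.58 [387. 329.] [  91.7 -353.7   80. ]
top plate_rear 0.95 [359. 278.] [ 256.2 -266.4   80. ]
top plate_rear 0.75 [186. 168.] [624.2 295.3  80. ]
top plate 0.92 [376. 299.] [ 188.6 -321.4   80. ]
top plate 0.9 [294. 174.] [600.5 -61.7  80. ]
scene plate_lead 0.9 [197. 222.] [ 593.9 -151.2   80. ]
scene plate_rear 0.83 [250. 265.] [604.1  48.   80. ]
scene plate_rear 0.59 [362. 262.] [418.  230.5  80. ]
scene plate 0.96 [222. 241.] [597.4 -54.6  80. ]
scene plate 0.55 [365. 308.] [521.3 310.   80. ]
```

View pics/c5.png

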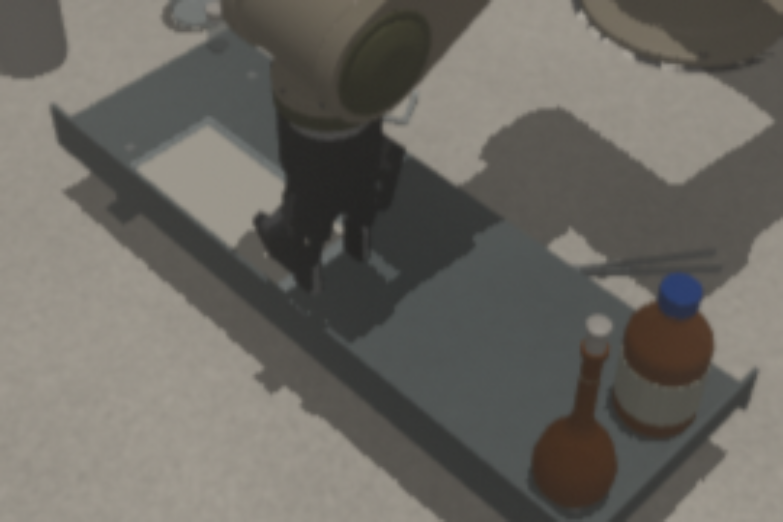

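The plate is sliding along the lip, with its lead edge at about y -155. I'll lower slightly (0.7 mm) and keep going, stopping a bit short.

Call:
{"op": "send_rows", "data": {
  "targets": [
    [0, 0, 0, 0.0007, 0, 0, 0],
    [0, -0.006, 0, 0, 0, 0, 0],
    [0, -0.007, 0, 0, 0, 0, 0],
    [0, -0.007, 0, 0, 0, 0, 0],
    [0, -0.007, 0, 0, 0, 0, 0],
    [0, -0.007, 0, 0, 0, 0, 0],
    [0, -0.007, 0, 0, 0, 0, 0],
    [0, -0.007, 0, 0, 0, 0, 0],
    [0, -0.007, 0, 0, 0, 0, 0],
    [0, -0.007, 0, 0, 0, 0, 0]
  ]
}}

```text
time_s: 22.95
eef_pos: [590.2, -9.9, 79.0]
ee_rot: [-0.0, 0.72, 0.694, -0.0]
force: [-0.2, 1.0, -0.7]
grip_width: 0.501
grip_force: 0.5
```

Call:
{"op": "send_rows", "data": {
  "targets": [
    [0, -0.007, 0, 0, 0, 0, 0],
    [0, -0.007, 0, 0, 0, 0, 0],
    [0, -0.007, 0, 0, 0, 0, 0],
    [0, -0.007, 0, 0, 0, 0, 0],
    [0, -0.007, 0, 0, 0, 0, 0],
    [0, -0.007, 0, 0, 0, 0, 0],
    [0, -0.005, 0, 0, 0, 0, 0],
    [0, -0.004, 0, 0, 0, 0, 0],
    [0, -0.002, 0, 0, 0, 0, 0],
    [0, 0, 0, 0, 0, 0, 0]
  ]
}}

```text
time_s: 24.2
eef_pos: [588.4, -62.6, 79.1]
ee_rot: [0.0, 0.72, 0.694, -0.0]
force: [0.5, 0.1, -0.1]
grip_width: 0.499
grip_force: 0.0
```

```bash
python3 - <<'E'
from h import *
s=ctrl.sense(); print(s["time_s"],s["eef_pos"],s["ee_rot"],s["force"])
for c in("top","scene"):
    p=ctrl.capture(c); save(p,c+"6")
    for n in("plate_lead","shelf_corner"):
        for d in ctrl.landmark_of(n,p)[:1]: print(c,n,round(d["score"],2),np.round(d["point"]),ray(p,d["point"],80))
a=cv2.imread("pics/scene6.png")[160:280,140:320]; b=cv2.imread("pics/top6.png")[140:230,265:400]
a=cv2.resize(a,(800,533))[:, :450]; b=cv2.resize(b,(350,233)); c=np.zeros((533,800,3),np.uint8); c[:,:450]=a; c[:233,450:]=b
cv2.imwrite("pics/c6.png",c)
E
```

```text
24.2 [588.41831448 -62.62341733  79.08001081] [ 2.16684429e-04  7.19558517e-01  6.94431777e-01 -1.12553492e-05] [ 0.51460536  0.10208995 -0.07485546]
top plate_lead 0.68 [359. 178.] [ 584.1 -275.9   80. ]
top shelf_corner 0.86 [352. 163.] [ 634.9 -252.7   80. ]
scene plate_lead 0.62 [272. 130.] [ 155.9 -304.5   80. ]
scene shelf_corner 0.93 [159. 216.] [ 647.7 -234.6   80. ]
```

View pics/c6.png

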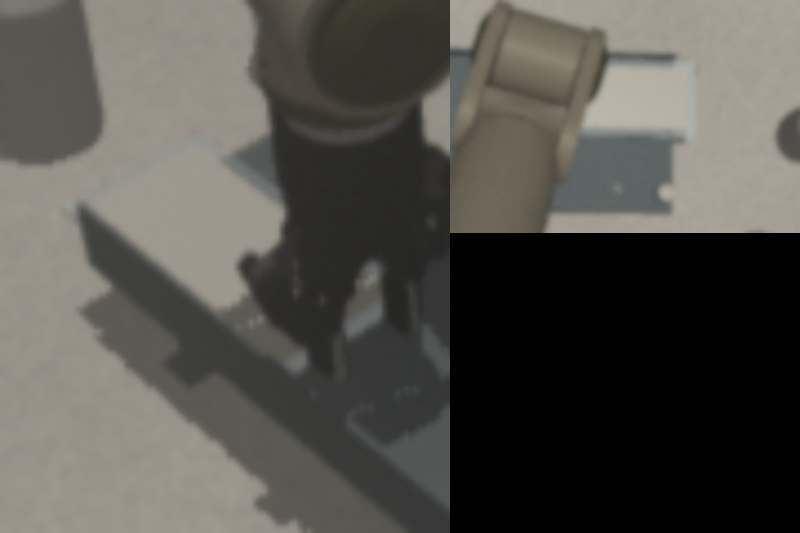

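The top crop shows the plate overhanging by about 8 px, roughly 28 mm, flush and parallel. I'll measure the edges at sub-pixel level.

```bash
python3 - <<'E'
from h import *
p=ctrl.capture("top"); g=cv2.cvtColor(p["img"],cv2.COLOR_RGB2GRAY).astype(int)
for r in (166,170,174,178,182,186): print(r,g[r,340:370].tolist())
for r in (194,198,202,206,210,218): print(r,g[r,340:370].tolist())
print([ray(p,(c,178),80) for c in(351,352,359,360)], ray(p,(359.5,178),84))
E
```

```text
166 [167, 166, 167, 165, 164, 162, 162, 163, 161, 163, 163, 166, 170, 173, 173, 172, 172, 170, 168, 158, 152, 155, 158, 160, 159, 158, 159, 159, 159, 160]
170 [178, 176, 177, 176, 176, 177, 176, 176, 176, 175, 176, 175, 175, 175, 175, 175, 173, 172, 170, 166, 160, 158, 161, 160, 158, 158, 159, 159, 161, 162]
174 [177, 178, 176, 177, 176, 176, 177, 178, 176, 177, 176, 176, 174, 177, 175, 175, 174, 173, 170, 167, 161, 160, 162, 160, 160, 159, 160, 159, 161, 160]
178 [178, 178, 179, 177, 178, 177, 177, 177, 177, 177, 176, 177, 177, 177, 177, 175, 176, 173, 171, 170, 165, 162, 161, 159, 159, 160, 159, 160, 159, 157]
182 [178, 178, 177, 178, 178, 179, 178, 179, 178, 179, 177, 177, 177, 178, 178, 176, 174, 174, 172, 168, 162, 159, 159, 162, 162, 162, 160, 159, 157, 159]
186 [181, 179, 180, 179, 179, 178, 179, 179, 178, 177, 178, 179, 177, 176, 177, 176, 176, 174, 173, 169, 163, 160, 159, 160, 160, 161, 159, 159, 161, 163]
194 [98, 98, 98, 99, 103, 102, 102, 105, 103, 104, 104, 108, 115, 116, 121, 135, 154, 163, 163, 163, 162, 160, 160, 161, 162, 160, 159, 159, 159, 160]
198 [102, 99, 98, 9
[... 174 characters left out ...]
 122, 144, 158, 160, 160, 161, 160, 161, 159, 161, 162, 161, 162, 162, 162, 161, 160, 161, 160, 161]
206 [99, 99, 98, 97, 99, 97, 96, 98, 98, 104, 122, 144, 159, 163, 162, 162, 162, 162, 162, 163, 161, 163, 162, 162, 161, 163, 161, 161, 160, 161]
210 [97, 98, 96, 97, 98, 97, 103, 108, 114, 117, 126, 144, 157, 161, 163, 163, 162, 163, 162, 160, 161, 161, 164, 164, 163, 162, 163, 162, 164, 164]
218 [100, 97, 96, 98, 94, 92, 96, 102, 110, 116, 133, 154, 163, 164, 165, 164, 163, 164, 164, 163, 163, 162, 162, 163, 163, 161, 161, 162, 163, 163]
[array([ 584.1, -248.8,   80. ]), array([ 584. , -252.1,   80. ]), array([ 583.8, -275.3,   80. ]), array([ 583.8, -278.6,   80. ])] [ 583.1 -276.2   84. ]
```

Overhang is about 27 mm, so I push 12 mm more, back off and raise.

Call:
{"op": "send_rows", "data": {
  "targets": [
    [0, -0.003, 0, 0, 0, 0, 0],
    [0, -0.004, 0, 0, 0, 0, 0],
    [0, -0.003, 0, 0, 0, 0, 0],
    [0, -0.002, 0, 0, 0, 0, 0],
    [0, 0, 0, 0, 0, 0, 0],
    [0, 0.015, 0, 0, 0, 0, 0],
    [0, 0.015, 0, 0, 0, 0, 0],
    [0, 0, 0, -0.04, 0, 0, 0],
    [0, 0, 0, -0.05, 0, 0, 0],
    [0, 0, 0, -0.05, 0, 0, 0]
  ]
}}

```text
time_s: 25.8
eef_pos: [588.8, -43.1, 220.6]
ee_rot: [-0.0, 0.719, 0.695, -0.0]
force: [0.6, 0.7, 0.3]
grip_width: 0.498
grip_force: 0.0
```

Call:
{"op": "send_rows", "data": {
  "targets": [
    [0, 0, -0.05, -0.03, 0, 0, -0.1745],
    [0, 0, 0, 0, 0, 0, -0.1745],
    [0, 0, 0, 0, 0, 0, -0.1745],
    [0, 0, 0, 0, 0, 0, -0.1745],
    [0, 0, 0, 0, 0, 0, -0.1745],
    [0, 0, 0, 0, 0, 0, -0.1745],
    [0, 0, 0, 0, 0, 0, -0.1745],
    [0, 0, 0, 0, 0, 0, -0.1745],
    [0, 0, 0, 0, 0, 0, -0.1745],
    [0, 0.03, 0, 0, 0, 0, 0]
  ]
}}

```text
time_s: 27.05
eef_pos: [509.2, -40.7, 248.5]
ee_rot: [-0.0, 0.016, 1.0, 0.0]
force: [0.3, -0.4, 0.2]
grip_width: 0.5
grip_force: 0.0
```

Call:
{"op": "send_rows", "data": {
  "targets": [
    [0, 0.02, -0.05, 0, 0, 0, 0],
    [0, 0.02, -0.05, 0, 0, 0, 0],
    [0, 0, -0.04, 0, 0, 0, 0],
    [0, 0, 0, 0, 0, 0, 0],
    [0, 0, 0, 0, 0, 0, 0],
    [0, 0, 0, 0, 0, 0, 0],
    [0, 0, 0, 0, 0, 0, 0],
    [0, 0, 0, 0, 0, 0, 0],
    [0, 0, 0, 0, 0, 0, 0],
    [0, 0, 0, 0, 0, 0, 0]
  ]
}}

```text
time_s: 28.3
eef_pos: [464.0, -180.0, 249.0]
ee_rot: [0.0, 0.018, 1.0, -0.0]
force: [-0.0, -0.7, -0.7]
grip_width: 0.501
grip_force: 0.0
```

```bash
python3 - <<'E'
from h import *
s=ctrl.sense(); print(s["time_s"],s["eef_pos"],s["ee_rot"],s["force"])
p=ctrl.capture("wrist"); save(p,"w7")
for n in("plate_lead","plate_rear","plate","shelf_corner","vial"):
    for d in ctrl.landmark_of(n,p)[:1]: print(n,round(d["score"],2),np.round(d["point"]),ray(p,d["point"],80))
E
```

```text
28.3 [ 464.04086347 -180.04888284  249.00934092] [ 1.34368659e-05  1.78843533e-02  9.99840062e-01 -1.13575438e-05] [-0.02652203 -0.67391108 -0.72219571]
plate_lead 0.67 [280. 306.] [ 587.8 -184.9   80. ]
plate_rear 0.66 [280. 305.] [ 586.3 -184.8   80. ]
plate 0.86 [280. 305.] [ 586.1 -184.9   80. ]
shelf_corner 0.72 [222. 348.] [ 636.1 -248.5   80. ]
vial 0.59 [230. 186.] [ 460.8 -226.8   80. ]
```

View pics/w7.png

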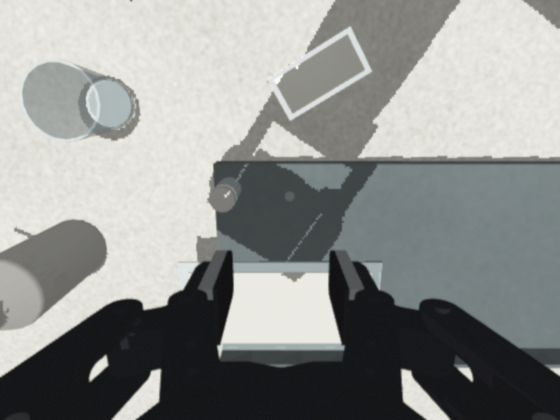

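The wrist view shows the plate's front edge on row 262, from column 180 to 382 and parallel to the deck front at row 162. The deck corner is at (216,162), and the vial at (225,193) is untouched.

```bash
python3 - <<'E'
from h import *
p=ctrl.capture("wrist"); g=cv2.cvtColor(p["img"],cv2.COLOR_RGB2GRAY).astype(int)
ex=np.array([1,-.036,0]);ey=np.array([.036,1,0])
for n,q,z in(("deck FR",(216,162),80),("deck front",(540,162),80),("plate FL",(180,262.5),84),("plate FR",(382,262.5),84)):
    X=ray(p,q,z); print(n,X,"shelf-dir",(X@ex).round(1),(X@ey).round(1))
print(g[255:275,193].tolist(),g[255:275,375].tolist()); print(g[266,170:200].tolist(),g[250,205:225].tolist()); print(g[335:362,280].tolist(),g[335:362,235].tolist(),g[335:362,330].tolist())
E
```

```text
deck FR [ 438. -238.   80.] shelf-dir 446.6 -222.2
deck front [448.1  55.8  80. ] shelf-dir 446.1 71.9
plate FL [ 533.9 -280.5   84. ] shelf-dir 544.0 -261.3
plate FR [540.6 -84.2  84. ] shelf-dir 543.6 -64.7
[231, 230, 227, 225, 225, 221, 205, 199, 221, 227, 227, 227, 224, 216, 199, 168, 129, 88, 56, 36] [126, 126, 126, 126, 124, 112, 102, 126, 159, 169, 171, 171, 171, 172, 171, 172, 171, 171, 171, 170]
[226, 224, 222, 220, 219, 219, 217, 215, 224, 228, 228, 227, 226, 226, 226, 226, 227, 228, 229, 230, 229, 228, 228, 227, 222, 197, 146, 87, 43, 26] [127, 128, 129, 129, 128, 129, 128, 129, 129, 127, 119, 108, 103, 103, 103, 103, 104, 103, 103, 104]
[233, 233, 233, 233, 233, 233, 232, 225, 201, 176, 170, 175, 180, 172, 150, 110, 77, 67, 68, 66, 66, 66, 66, 66, 65, 63, 64] [233, 233, 233, 233, 233, 233, 232, 225, 202, 177, 171, 176, 181, 171, 147, 102, 73, 66, 67, 67, 68, 66, 67, 64, 63, 55, 42] [233, 233, 233, 233, 233, 234, 231, 225, 201, 177, 170, 175, 179, 172, 149, 110, 75, 67, 67, 68, 66, 66, 67, 66, 63, 56, 42]
```

Overhang is about 39 mm, with no deck showing between the plate and the lip. I'll give it one gentle press on the front edge to make sure it's seated, keeping away from the vial.

Call:
{"op": "send_rows", "data": {
  "targets": [
    [0, -0.04, 0.018, 0, 0, 0, 0],
    [0, 0, 0, 0.05, 0, 0, 0],
    [0, 0, 0, 0.05, 0, 0, 0],
    [0, 0, 0, 0.045, 0, 0, 0],
    [0, 0, 0, 0.02, 0, 0, 0],
    [0, 0, 0, 0.0045, 0, 0, 0],
    [0, 0, 0, 0, 0, 0, 0],
    [0, -0.008, 0, 0, 0, 0, 0],
    [0, -0.007, 0, 0, 0, 0, 0],
    [0, -0.003, 0, 0, 0, 0, 0]
  ]
}}

```text
time_s: 29.9
eef_pos: [523.3, -164.2, 79.8]
ee_rot: [0.0, 0.018, 1.0, -0.0]
force: [-0.4, 1.0, -0.4]
grip_width: 0.5
grip_force: 0.0
```

Call:
{"op": "send_rows", "data": {
  "targets": [
    [0, -0.001, 0, 0, 0, 0, 0],
    [0, -0.001, 0, 0, 0, 0, 0],
    [0, -0.001, 0, 0, 0, 0, 0],
    [0, -0.001, 0, 0, 0, 0, 0],
    [0, -0.001, 0, 0, 0, 0, 0],
    [0, 0, 0, 0, 0, 0, 0],
    [0, 0, 0, 0, 0, 0, 0],
    [0, 0, 0, 0, 0, 0, 0],
    [0, 0, 0, 0, 0, 0, 0],
    [0, 0, 0, 0, 0, 0, 0]
  ]
}}

```text
time_s: 31.15
eef_pos: [527.6, -164.3, 79.5]
ee_rot: [0.0, 0.018, 1.0, -0.0]
force: [-0.6, 1.1, 0.7]
grip_width: 0.5
grip_force: 0.2
```

Call:
{"op": "send_rows", "data": {
  "targets": [
    [0, -0.001, 0, 0, 0, 0, 0],
    [0, -0.001, 0, 0, 0, 0, 0],
    [0, 0, 0, 0, 0, 0, 0],
    [0, 0, 0, 0, 0, 0, 0],
    [0, 0, 0, 0, 0, 0, 0],
    [0, 0, 0, 0, 0, 0, 0],
    [0, 0, 0, 0, 0, 0, 0],
    [0, 0, 0, 0, 0, 0, 0],
    [0, 0, 0, 0, 0, 0, 0],
    [0, 0, 0, 0, 0, 0, 0]
  ]
}}

```text
time_s: 32.4
eef_pos: [528.1, -164.3, 79.3]
ee_rot: [-0.002, 0.018, 1.0, 0.0]
force: [-9.7, -1.0, 5.4]
grip_width: 0.499
grip_force: 5.0
```

The force rose exactly at the predicted x of 528, so the plate is seated. Retreating now.

Call:
{"op": "send_rows", "data": {
  "targets": [
    [0, 0.01, 0, 0, 0, 0, 0],
    [0, 0.012, 0, 0, 0, 0, 0],
    [0, 0, 0, -0.03, 0, 0, 0],
    [0, 0, 0, -0.05, 0, 0, 0],
    [0, 0, 0, -0.05, 0, 0, 0],
    [0, 0, 0, -0.05, 0, 0, 0],
    [0, 0.04, 0.03, 0, 0, 0, 0],
    [0, 0.04, 0.03, 0, 0, 0, 0],
    [0, 0, 0, 0, 0, 0, 0],
    [0, 0, 0, 0, 0, 0, 0]
  ]
}}

```text
time_s: 33.65
eef_pos: [430.0, -101.1, 259.7]
ee_rot: [0.001, 0.018, 1.0, -0.0]
force: [-0.0, 0.3, 0.0]
grip_width: 0.501
grip_force: 0.0
```

```bash
python3 - <<'E'
from h import *
s=ctrl.sense(); print(s["time_s"],s["eef_pos"],s["force"])
p=ctrl.capture("wrist"); save(p,"w9")
E
```

```text
33.65 [ 429.98211208 -101.05774544  259.73833043] [-0.00620606  0.33929263  0.03000466]
```

View pics/w9.png

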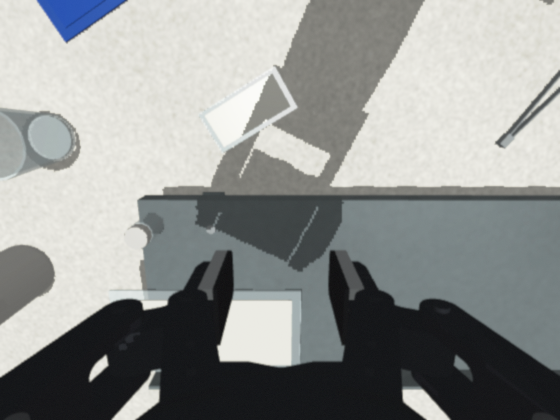

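The final view shows the plate overhanging the open end, with its front corner at about (110,292) and the deck end at about (148,300). The vial still stands at (138,236) and the hand is clear.

```bash
python3 -c "
from rig import ctrl
print(ctrl.finish_job())"
```

```text
the job is handed in; nothing more can be done
None
```

The plate was pushed flush against the rear lip and sticks out about 39 mm past the open end; the coating and bystanders were left alone as far as the pictures show, the hand is clear, and the job is handed in at about 34 s.

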